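# Roll the jar onto the scan line and scan it

### The job

A glass jar lies on its side on the white price-check board. Without gripping or lifting it, push its upper part sideways with the fingertips so that it rolls along the board until it lies at rest on the black scan line, centred over the line and parallel to it. Then press the round key on top of the scanner all the way down and let it come up again, leaving the jar on the line and not disturbing the other goods.

Things in the scene. Friction and masses are not known exactly. Their poses are not given: they have to be found in the camera images.
- board: White price-check board fixed to the table, 10 mm thick, 420 mm along its y, 250 mm along its x. Origin on its underside below the middle of the scan line; z up. The jar rolls along board y. At each end, 190 to 200 mm from the line, an aluminium lip stands across it, top 42 mm above the table, nearly as high as the axis of the jar.
- line_mid (a point): Middle of the scan line, on the board's top, 10 mm above the table; axes as the board's. The line is a black stripe 6 mm wide, along the board's x axis from -94 to +86 mm. At its far end (from x = 95 to 155 mm, y within 50 mm) stands the scanner, a grey box whose top is 70 mm above the table.
- jar_center (a point): Middle of the lying jar, on its axis, 44 mm above the table. It starts 115 to 145 mm from the scan line, on either side of it (board +y or -y), within 0.06 rad of parallel to the line. Axes as body jar.
- jar: The lying glass jar, dark red, paper label; cylinder of radius 34 mm, top 78 mm above the table, 0.36 to 0.59 kg. Origin on its axis, x along it: glass from -40 to +50 mm, white lid of radius 30 mm from -54 to -40 mm. y, z turn as it rolls. Slippery (friction about 0.2): rolls well before fingertips held 48 to 60 mm above the table, jams if they ride higher; coasts a few mm from 20 mm/s.
- scan_key (a joint): Round white key, radius 15 mm, in a black collar (radius 23 mm) on top of the scanner: 0 when up, 0.006 (m) fully down; a spring brings it back. Fully down takes 5 N.
- scan_key_top (a point): Centre of the key's top face, 92 mm above the table when up; pressed straight down. It lies at board x = 125 mm, y = 0.
- tin: Flat tin standing on the board on the other side of the line from the jar, 110 to 145 mm from the line; radius 33 mm, 45 mm high; origin at the centre of its underside. Leave alone.
- tin_far: Same flat tin standing on the table beside the scanner. Leave alone.
- jar_left: Upright jar, radius 34 mm, 104 mm high, on the table past the board's +y end; origin at the centre of its underside. Leave alone.
- jar_right: Upright jar, as jar_left, past the board's -y end. Leave alone.
- carton: Flat food carton 70 x 140 x 45 mm lying on the table at the robot's left; origin at the centre of its underside. Leave alone.
- label_gun: Orange price-label gun lying on the table at the robot's right, 45 mm high; origin at the underside of its body. Leave alone.
Things that resemble listed ones, but are neither listed nor needed, are in the scene too. What is shaped like the jar but purple or turquoise is not meant.

How it is judged:
On the way, in this order (a step that is already met when the one before it is completed fails the run):
1. the jar has rolled (not slid) through more than 70 degrees of turn while still short of the line (angle between jar's own z axis and vertical above 1.22 rad and (y of jar_center in the frame of board above 0.015 m or y of jar_center in the frame of board below -0.015 m)), for 0.05 s.
2. the jar lies at rest on the scan line (y of jar_center in the frame of board between -0.01 and 0.01 m and x of jar_center in the frame of board between -0.035 and 0.035 m and angle between the x axis of jar and the x axis of board, either way round below 0.17 rad and height (world z) of jar_center below 0.052 m and linear speed of jar below 0.01 m/s and angular speed of jar below 0.3 rad/s), for 0.3 s.
3. the scan key is pressed right down (value of joint scan_key above 0.0045 m), for 0.05 s.
At the end, for the whole second after the job is handed in: The jar lies at rest on the board with its middle within 10 mm of the scan line across it and 35 mm along it, its axis within 0.17 rad of the line; the key is up again (within 1 mm) after having been pressed at least 4.5 mm; no other goods have moved 15 mm (all of step 2 and value of joint scan_key below 0.001 m and distance of each of tin, tin_far, jar_left, jar_right, carton, label_gun from where it was at the start of the episode below 0.015 m); the robot touches nothing.
It fails at once if the lying jar is lifted off the board or stood up (height (world z) of jar_center above 0.056 m or angle between jar's own x axis and vertical below 1.2 rad or angle between jar's own x axis and vertical above 1.94 rad).
It fails at once if the key is pressed while the jar is not on the line (value of joint scan_key above 0.0045 m and not (y of jar_center in the frame of board between -0.01 and 0.01 m and x of jar_center in the frame of board between -0.035 and 0.035 m and angle between the x axis of jar and the x axis of board, either way round below 0.17 rad and height (world z) of jar_center below 0.052 m)).
It fails at once if other goods are knocked, moved or lifted (distance of any of tin, tin_far, jar_left, jar_right, carton, label_gun from where it was at the start of the episode above 0.015 m).
It also fails if it takes over 48 s, if anything falls off the work surface, if the arm or the gripper's body presses on something with over 40 N, if the wrist force passes 120 N, or if a joint passes its speed limit or range.

### The arm

A 7-joint arm with a two-finger parallel gripper is mounted at the origin on the work surface. World frame = base frame: x ahead of the robot, y to its left, z up, the work surface at z = 0. Lengths are in m, angles in rad, forces in N, time in s.
With the tool pointing down it reaches from about 0.4 to 0.85 m from the base axis. Payload 10.4 kg.
Tool frame: the origin (TCP) lies midway between the tips of the shut fingers; the grasp point (between the pads) lies manip.pinch_z behind it (manip.pinch_z is the distance from the TCP to the grasp point, in m); z points along the fingers, y is the direction in which the jaws open and shut (so a half turn about z gives the same grasp; the last joint's range is limited). The gripper opens to 85 mm and grips with 20 to 120 N. Pads are 22 mm wide; open, the fingers measure 114 mm over their backs; the gripper's body (76 mm by 85 mm) begins 54 mm behind the grasp point. The pads swing forward as they close: fully open they stand 13 mm farther back than shut.
Start: joints at [1.289, 0.332, -0.065, 1.46, 0.022, 1.35, -0.088], TCP at [0.16, -0.604, 0.231] pointing down, gripper open.
Joint ranges: [-2.6, 2.6], [-0.5, 2.12], [-1.47, 1.34], [0.16, 2.42], [-1.27, 4.41], [0.06, 2.06], [-2.6, 2.6]. Speed limits (rad/s): [2.22, 2.22, 2.79, 2.79, 3.14, 3.14, 3.14].

### API

Orientations are given as a unit quaternion [x, y, z, w].
In Python, from workcell import manip gives the robot as it stands.
- The arm moves only by the shell command python3 -m handwheel 'ROWS' [FORCE]. ROWS is JSON, a list that holds one entry, the list of rows, each a list of 7 numbers: the shift along the tool's x, y, z in m, then the turn, a rotation vector about the tool's x, y, z in rad, then the finger opening in m, from 0 to 0.0854. In form: [[[tx, ty, tz, ax, ay, az, claw], ...]]. A call has 1 to 8 rows; each row is the pose to reach, as a shift and turn from the pose commanded when the call began, along the tool's axes at that moment; what a row does not reach only later rows make up. A row lasts 1/8 s, in which the tool goes at most 62.5 mm and 10.7 degrees, less where a joint would pass 70% of its speed; a pose out of reach is approached as far as the arm can. A call with a gripper value outside its range is refused whole. The fingers move at their own pace and stop on an object; FORCE is the grip in N (left out, the last holds). Time passes only in rows, so rows that repeat a pose let the fingers close. It gives the time, the measured TCP pose, the force and the opening at its end, in the units of the state.
- manip.get_obs(): the state, without advancing time (a new reading comes with each control period).
- manip.camera(name): name is "scene" or "top"; returns the picture (400x640x3 uint8, blue, green, red); there is no depth.
- manip.calibration(name): a dict with "fx", "fy", "cx", "cy" (pixels), "view" (4x4, takes a point from world to camera coordinates). Camera axes: x right, y up, looking along -z (the intrinsics and any distortion apply to the point x, -y, -z); pixel columns grow to the right and rows downward; lengths in m; the calibration is good to about 2 mm. A picture is of the moment at which its call begins. calibration takes no time and is no camera call.
- manip.hand_in(): hands the job in, once; it reports no verdict.
The state is a dict: "clock": time; "joint_pos": joint angles; "joint_velocities": joint speeds; "tau": joint torques, N m; "position": TCP position; "ee_rot": TCP orientation; "ft_force": force on the tool from outside, world axes, zero at the start; "torque": the same for the moment, N m; "grip_width": opening from 0.0 (shut) to 1.0 (fully open).
Only numpy, scipy, OpenCV 4.12 (cv2) and the standard library are available. Lean on these libraries where they do the work, as an engineer would, in place of code of your own. Each camera call takes 0.05 s, during which the arm holds its last target.

## Working session

There is one attempt and no reset: what is moved stays moved. The work goes in short steps, Python scripts to look and compute and a shell command to move; the robot and the scene stay as the last step left them, time stands still between calls to the robot, and variables do not carry over. Pictures are saved under pics/ and viewed, and the job is handed in when it is done.

```bash
ls; mkdir -p pics
python3 - <<'E'
from workcell import manip
import cv2,numpy as np
o=manip.get_obs()
for k,v in o.items(): print(k,np.round(v,4))
print(manip.pinch_z)
for n in("scene","top"):
    cv2.imwrite(f"pics/{n}0.png",manip.camera(n)); c=manip.calibration(n); print({k:np.round(v,4).tolist() if k!='x' else v for k,v in c.items()})
E
```

```text
pics
clock 0.0
joint_pos [ 1.2894  0.3329 -0.0647  1.461   0.0216  1.3499 -0.0885]
joint_velocities [ 0.0009  0.0004 -0.0008  0.0007 -0.0016 -0.0002 -0.0004]
tau [-3.00000e-04 -6.25437e+01  4.92000e-02 -3.91615e+01  1.62000e-02
  9.70000e-03 -0.00000e+00]
position [ 0.1598 -0.6038  0.2305]
ee_rot [ 9.916e-01  1.290e-01 -1.000e-04 -7.000e-04]
ft_force [ 0.1257  0.4668 -0.9644]
torque [-0.0076  0.024  -0.028 ]
grip_width 0.9986
0.0187
{'fx': 449.7053, 'fy': 449.7053, 'cx': 321.3869, 'cy': 197.7339, 'view': [[-0.2182, 0.9759, 0.0008, 0.1052], [-0.84, -0.1883, 0.5088, 0.413], [0.4967, 0.1103, 0.8609, -1.6423], [0.0, 0.0, 0.0, 1.0]]}
{'fx': 401.6252, 'fy': 401.6252, 'cx': 315.4206, 'cy': 200.1779, 'view': [[-0.0094, -0.9999, -0.0079, 0.011], [0.9866, -0.0106, 0.1625, -0.5366], [-0.1626, -0.0063, 0.9867, -1.322], [0.0, 0.0, 0.0, 1.0]]}
```

View pics/scene0.png

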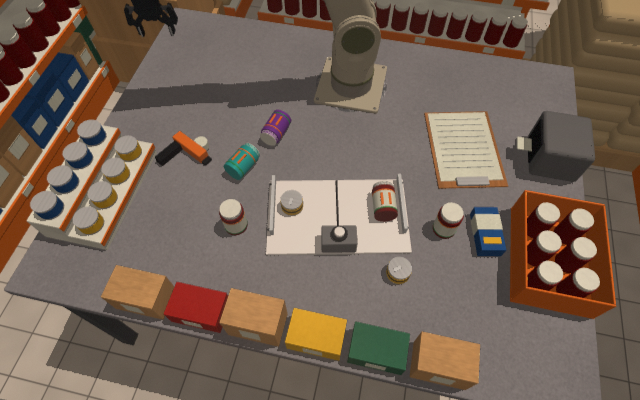

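View pics/top0.png

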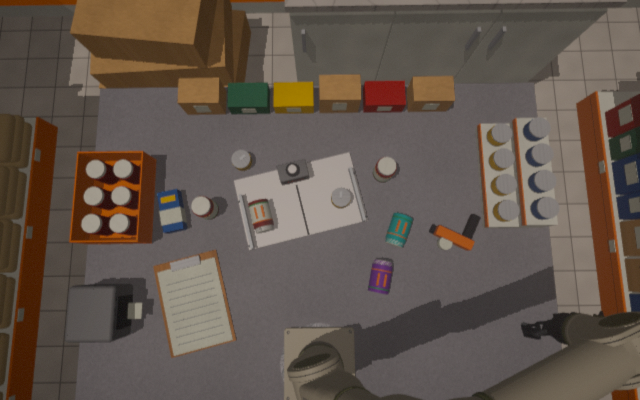

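Run:
```python
import cv2
a=cv2.imread("pics/top0.png")[145:260,225:375]; cv2.imwrite("pics/topz.png",cv2.resize(a,None,fx=5,fy=5,interpolation=cv2.INTER_CUBIC))
a=cv2.imread("pics/scene0.png")[165:290,260:420]; cv2.imwrite("pics/scz.png",cv2.resize(a,None,fx=4.5,fy=4.5,interpolation=cv2.INTER_CUBIC))
```

```text
(no output)
```

View pics/topz.png

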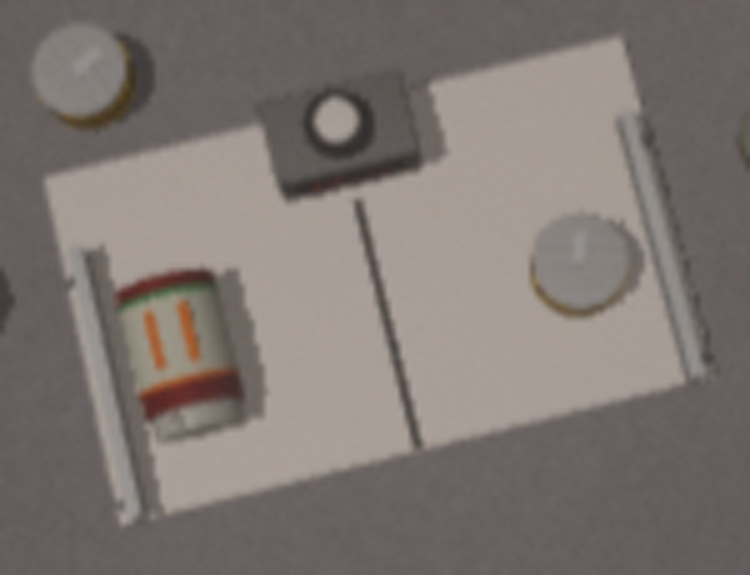

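View pics/scz.png

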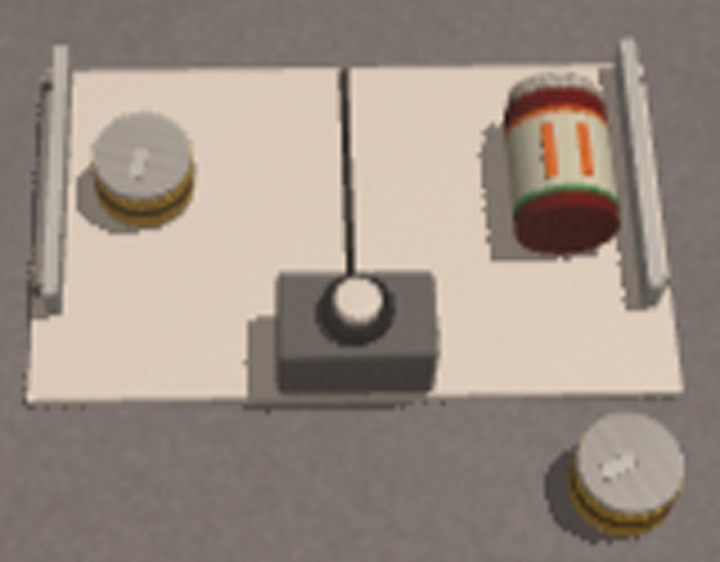

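```bash
cat > h.py <<'E'
import numpy as np,cv2,json
from scipy.optimize import least_squares
from workcell import manip
def proj(n,P):
    c=manip.calibration(n);V=np.array(c['view']);P=np.atleast_2d(P)
    q=P@V[:3,:3].T+V[:3,3]
    return np.c_[c['cx']+c['fx']*q[:,0]/-q[:,2], c['cy']+c['fy']*-q[:,1]/-q[:,2]]
def w(b,P):
    P=np.atleast_2d(np.array(P,float));c,s=np.cos(b[2]),np.sin(b[2])
    return np.c_[b[0]+c*P[:,0]-s*P[:,1],b[1]+s*P[:,0]+c*P[:,1],P[:,2]]
def tz(L): return (np.array(L)+.5)/5-.5+[225,145]
def sz(L): return (np.array(L)+.5)/4.5-.5+[260,165]
t=np.linspace(0,2*np.pi,48,endpoint=False)
def cyl(): 
    f=lambda x,r:np.c_[np.full(48,x),r*np.cos(t),.044+r*np.sin(t)]
    return np.r_[f(.05,.034),f(-.04,.034),f(-.04,.03),f(-.054,.03)]
def sil(n,j): return cv2.convexHull(proj(n,w(j,cyl())).astype(np.float32))
E
cat > fit.py <<'E'
from h import *
B={'top':([[.155,.21,.01],[.155,-.21,.01],[.086,0,.01],[-.094,0,.01],[.125,0,.092]],tz([[45,178],[622,37],[358,200],[419,447],[336,121]])),
'scene':([[.155,-.21,.01],[.155,.21,.01],[-.095,0,.01],[.125,0,.092]],sz([[29,403],[682,391],[343,68],[358,301]]))}
r=lambda b:np.concatenate([(proj(n,w(b,P))-q).ravel() for n,(P,q) in B.items()])
s=least_squares(r,[.65,.05,0]);b=s.x;print('board',b,np.round(s.fun,1))
J={'top':tz([[118,292],[140,275],[212,268],[243,390],[241,427],[170,440],[152,420],[125,330]]),
'scene':sz([[505,125],[512,95],[550,73],[603,90],[611,150],[620,215],[600,248],[560,255],[525,243],[515,215]])}
def rj(j): return np.concatenate([[cv2.pointPolygonTest(sil(n,j),tuple(map(float,p)),True) for p in q] for n,q in J.items()])
j0=list(w(b,[0,.13,0])[0][:2])+[b[2]]
s=least_squares(rj,j0,diff_step=1e-3);j=s.x;print('jar',j,np.round(s.fun,1))
c,sn=np.cos(b[2]),np.sin(b[2]);d=j[:2]-b[:2];print('jar in board',c*d[0]+sn*d[1],-sn*d[0]+c*d[1],j[2]-b[2]);
np.save('b.npy',b);np.save('j.npy',j)
for n,o,k in(("top",(225,145),5),("scene",(260,165),4.5)):
    im=cv2.imread(f"pics/{n}z.png" if n=='top' else "pics/scz.png")
    f=lambda p:((p-np.array(o)+.5)*k-.5).astype(np.int32)
    cv2.polylines(im,[f(sil(n,j).reshape(-1,2))],True,(0,255,0),1)
    cv2.polylines(im,[f(proj(n,w(b,[[.155,.21,.01],[.155,-.21,.01],[-.095,-.21,.01],[-.095,.21,.01]])))],True,(255,0,0),1)
    cv2.polylines(im,[f(proj(n,w(b,[[.086,.0,.01],[-.094,0,.01]])))],True,(0,0,255),1)
    cv2.imwrite(f"pics/ov_{n}.png",im)
E
python3 fit.py
```

```text
board [0.51521888 0.05434936 0.23765644] [-0.5  0.1 -0.5 -0.2 -0.5 -0.1 -0.3  0.2 -0.3 -0.4 -0.9 -0.2  0.   0.2
 -0.5  0.  -0.3 -0.8]
jar [0.48698134 0.19235267 0.24313572] [ 0.7 -0.7 -0.5 -0.6 -1.1  0.2  1.8  0.7  0.2  0.8  0.3 -1.1 -0.2 -0.4
 -0.3 -0.1  0.9  0.5]
jar in board 0.00504565878192181 0.14077220222419254 0.005479276024035001
```

```bash
python3 -c "
import cv2,numpy as np
a=cv2.imread('pics/ov_top.png');b=cv2.imread('pics/ov_scene.png')
a=cv2.resize(a,(600,460));cv2.imwrite('pics/ova.png',a)"
```

```text
(no output)
```

View pics/ov_top.png

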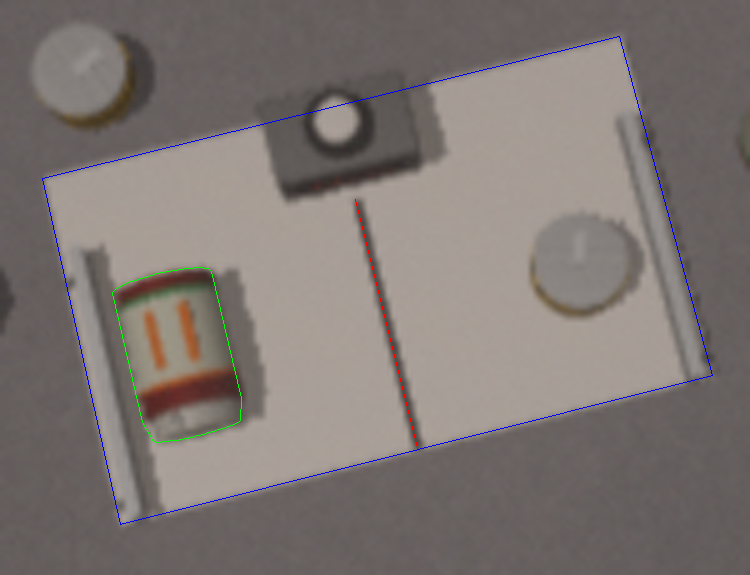

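View pics/ov_scene.png

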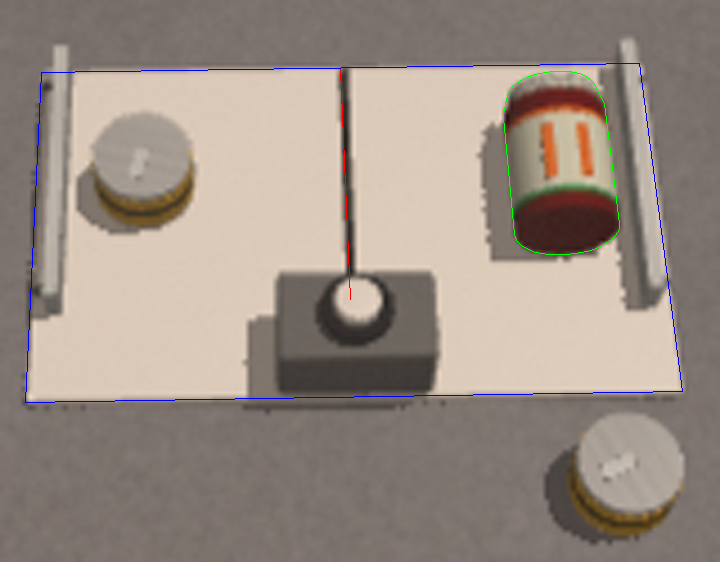

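```bash
cat >> h.py <<'E'
from scipy.spatial.transform import Rotation as R
def rel(P,yaw_y=None):
    """target world P and tool-y yaw -> tool-frame shift & turn from current measured pose"""
    o=manip.get_obs();r=R.from_quat(o['ee_rot']);d=r.inv().apply(np.array(P)-o['position']);a=None
    if yaw_y is not None:
        z=np.array([0,0,-1.]);y=np.array([np.cos(yaw_y),np.sin(yaw_y),0]);T=R.from_matrix(np.c_[np.cross(y,z),y,z])
        a=(r.inv()*T).as_rotvec()
    print('shift',np.round(d,4),'turn',None if a is None else np.round(a,3));return d
E
python3 - <<'E'
from h import *
b=np.load('b.npy')
# jar_left top centre
for n,p in(('jl top',(202,207)),):
    f=lambda v:(proj('top',[[v[0],v[1],.104]])-p).ravel()
    v=least_squares(f,[.5,.3]).x;c,s=np.cos(b[2]),np.sin(b[2]);d=v-b[:2];print(v,'board',c*d[0]+s*d[1],-s*d[0]+c*d[1])
for P in([.01,.208,.2],[.01,.208,.05]):
    q=w(b,P)[0];print(q);rel(q,b[2])
rel([.5,-.15,.231])
E
```

```text
[0.50831308 0.373855  ] board 0.0685081050754887 0.3121508996639118
[0.47596928 0.25885723 0.2       ]
shift [ 0.5264 -0.7531  0.0315] turn [-1.00e-03 -1.00e-03 -1.55e+00]
[0.47596928 0.25885723 0.05      ]
shift [ 0.5264 -0.7529  0.1815] turn [-1.00e-03 -1.00e-03 -1.55e+00]
shift [ 0.445  -0.3517  0.    ] turn None
```

```bash
python3 -m handwheel '[[[0.055,-0.044,0,0,0,-0.1,0.05],[0.11,-0.088,0,0,0,-0.2,0.05],[0.165,-0.132,0,0,0,-0.3,0.05],[0.22,-0.175,0,0,0,-0.4,0.05],[0.26,-0.22,0,0,0,-0.5,0.05],[0.3,-0.265,0,0,0,-0.6,0.05],[0.34,-0.31,0,0,0,-0.7,0.05],[0.38,-0.355,0,0,0,-0.8,0.05]]]' 40
python3 - <<'E'
from h import *
b=np.load('b.npy');o=manip.get_obs();print(np.round(o['position'],3),np.round(o['joint_pos'],2))
rel(w(b,[.01,.208,.2])[0],b[2])
E
```

```text
clock: 1.1
position: [0.4271, -0.1811, 0.2312]
ee_rot: [0.862, 0.506, -0.0, 0.0]
ft_force: [0.9, -0.5, 0.0]
grip_width: 0.587
[ 0.427 -0.181  0.231] [ 0.83  0.   -0.52  1.84  0.    1.3  -0.2 ]
shift [ 0.408  -0.1717  0.0311] turn [ 0.     0.    -0.747]
```

```bash
python3 -m handwheel '[[[0.055,-0.023,0,0,0,-0.1,0.05],[0.11,-0.046,0,0,0,-0.2,0.05],[0.165,-0.069,0,0,0,-0.3,0.05],[0.22,-0.092,0.01,0,0,-0.4,0.05],[0.275,-0.115,0.02,0,0,-0.5,0.05],[0.33,-0.138,0.03,0,0,-0.6,0.05],[0.38,-0.16,0.03,0,0,-0.7,0.05],[0.408,-0.172,0.031,0,0,-0.747,0.05]]]'
python3 - <<'E'
from h import *
b=np.load('b.npy');o=manip.get_obs();print(np.round(o['position'],3),np.round(o['joint_pos'],2),o['grip_width'])
rel(w(b,[.01,.208,.05])[0],b[2])
E
```

```text
clock: 2.1
position: [0.4759, 0.2599, 0.1999]
ee_rot: [0.617, 0.787, 0.0, -0.001]
ft_force: [0.3, 0.2, 0.3]
grip_width: 0.591
[0.476 0.26  0.2  ] [ 0.24  0.3  -0.96  1.69  0.26  1.29 -0.54] 0.5908405960490967
shift [-0.0012 -0.      0.1499] turn [-0.001 -0.001  0.002]
```

```bash
python3 -m handwheel '[[[0,0,0.05,0,0,0,0.05],[0,0,0.1,0,0,0,0.05],[0,0,0.13,0,0,0,0.05],[0,0,0.149,0,0,0,0.05],[0,0,0.149,0,0,0,0.05]]]'
python3 - <<'E'
from h import *
o=manip.get_obs();print(o['position'])
for n,s in(('scene',np.s_[140:290,300:480]),('top',np.s_[145:260,215:345])):
    a=manip.camera(n)[s];cv2.imwrite(f"pics/{n}1.png",cv2.resize(a,None,fx=4,fy=4,interpolation=cv2.INTER_CUBIC))
E
```

```text
clock: 2.72
position: [0.4761, 0.2566, 0.0505]
ee_rot: [0.619, 0.785, -0.001, -0.0]
ft_force: [-0.1, -0.6, 0.7]
grip_width: 0.582
[0.47612475 0.25664287 0.05053379]
```

View pics/scene1.png

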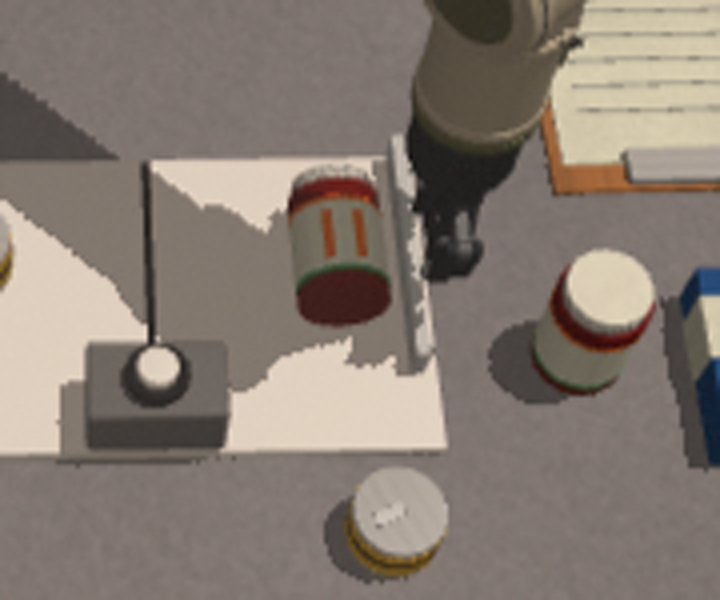

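View pics/top1.png

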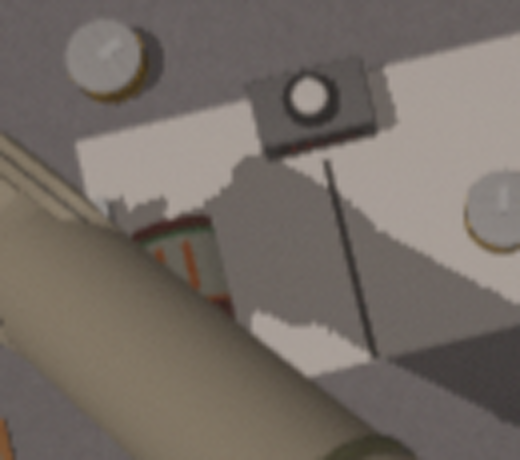

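```bash
python3 -m handwheel '[[[-0.006,0,0,0,0,0,0.05],[-0.012,0,0,0,0,0,0.05],[-0.017,0,0,0,0,0,0.05],[-0.021,0,0,0,0,0,0.05],[-0.025,0,0,0,0,0,0.05],[-0.029,0,0,0,0,0,0.05],[-0.033,0,0,0,0,0,0.05],[-0.037,0,0,0,0,0,0.05]]]'
cat > look.py <<'E'
import sys
from h import *
k=sys.argv[1];b=np.load('b.npy');o=manip.get_obs();d=o['position'][:2]-b[:2];c,s=np.cos(b[2]),np.sin(b[2])
print('tcp board',np.round([c*d[0]+s*d[1],-s*d[0]+c*d[1],o['position'][2]],4),np.round(o['ft_force'],1))
a=manip.camera('scene');cv2.imwrite(f"pics/raw{k}.png",a)
cv2.imwrite(f"pics/s{k}.png",cv2.resize(a[165:290,260:420],None,fx=4.5,fy=4.5,interpolation=cv2.INTER_CUBIC))
E
python3 look.py 2
```

```text
clock: 3.82
position: [0.4853, 0.2207, 0.0513]
ee_rot: [0.619, 0.785, -0.0, 0.0]
ft_force: [0.8, -0.0, 0.4]
grip_width: 0.589
tcp board [0.0101 0.1687 0.0513] [ 0.8 -0.   0.4]
```

View pics/s2.png

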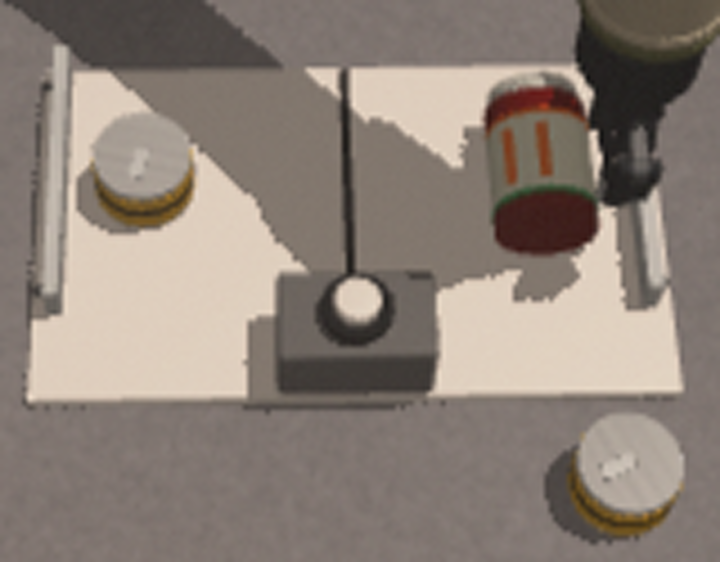

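```bash
python3 -m handwheel '[[[-0.004,0,0,0,0,0,0.05],[-0.008,0,0,0,0,0,0.05],[-0.013,0,0,0,0,0,0.05],[-0.018,0,0,0,0,0,0.05],[-0.023,0,0,0,0,0,0.05],[-0.028,0,0,0,0,0,0.05],[-0.033,0,0,0,0,0,0.05],[-0.037,0,0,0,0,0,0.05]]]'
python3 look.py 3
```

```text
clock: 4.88
position: [0.494, 0.1846, 0.0513]
ee_rot: [0.619, 0.785, -0.0, 0.0]
ft_force: [0.1, -0.1, -0.3]
grip_width: 0.586
tcp board [0.01   0.1316 0.0513] [ 0.1 -0.1 -0.3]
```

View pics/s3.png

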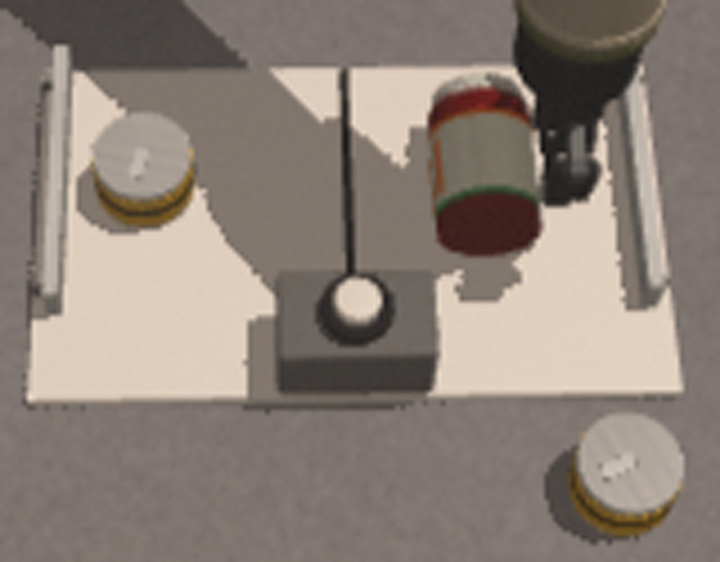

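```bash
python3 -m handwheel '[[[-0.004,0,0,0,0,0,0.05],[-0.008,0,0,0,0,0,0.05],[-0.013,0,0,0,0,0,0.05],[-0.018,0,0,0,0,0,0.05],[-0.023,0,0,0,0,0,0.05],[-0.028,0,0,0,0,0,0.05],[-0.033,0,0,0,0,0,0.05],[-0.037,0,0,0,0,0,0.05]]]'
python3 look.py 4
```

```text
clock: 5.92
position: [0.5025, 0.1485, 0.0512]
ee_rot: [0.619, 0.785, -0.0, 0.0]
ft_force: [0.8, -0.8, -0.6]
grip_width: 0.586
tcp board [0.0099 0.0945 0.0512] [ 0.8 -0.8 -0.6]
```

View pics/s4.png

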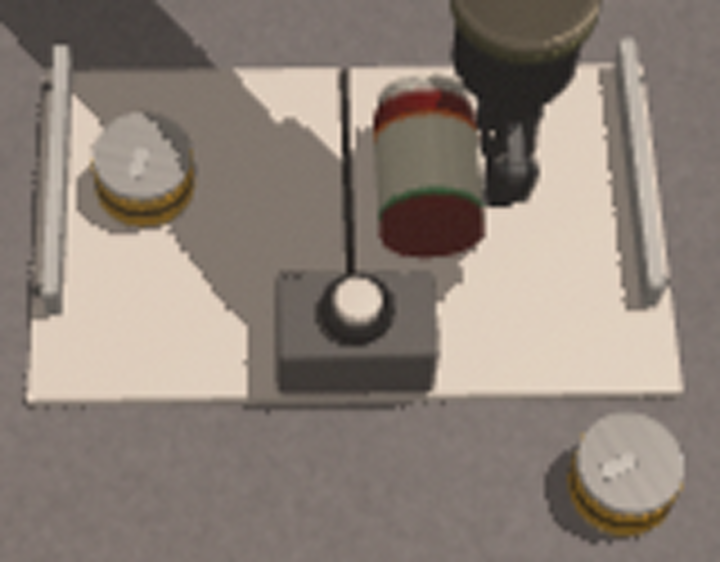

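```bash
python3 -m handwheel '[[[-0.003,0,0,0,0,0,0.05],[-0.007,0,0,0,0,0,0.05],[-0.011,0,0,0,0,0,0.05],[-0.015,0,0,0,0,0,0.05],[-0.019,0,0,0,0,0,0.05],[-0.022,0,0,0,0,0,0.05],[-0.025,0,0,0,0,0,0.05],[-0.028,0,0,0,0,0,0.05]]]'
python3 -m handwheel '[[[-0.002,0,0,0,0,0,0.05],[-0.004,0,0,0,0,0,0.05],[-0.006,0,0,0,0,0,0.05],[-0.008,0,0,0,0,0,0.05],[-0.010,0,0,0,0,0,0.05],[-0.012,0,0,0,0,0,0.05],[-0.0135,0,0,0,0,0,0.05],[-0.0145,0,0,0,0,0,0.05]]]'
python3 look.py 5
```

```text
clock: 6.98
position: [0.5091, 0.1216, 0.0513]
ee_rot: [0.619, 0.785, -0.0, 0.0]
ft_force: [0.3, 0.5, 0.3]
grip_width: 0.587
clock: 7.98
position: [0.5124, 0.1075, 0.0513]
ee_rot: [0.619, 0.785, -0.0, 0.0]
ft_force: [0.0, -0.4, -0.0]
grip_width: 0.581
tcp board [0.0098 0.0524 0.0513] [ 0.  -0.4 -0. ]
```

View pics/s5.png

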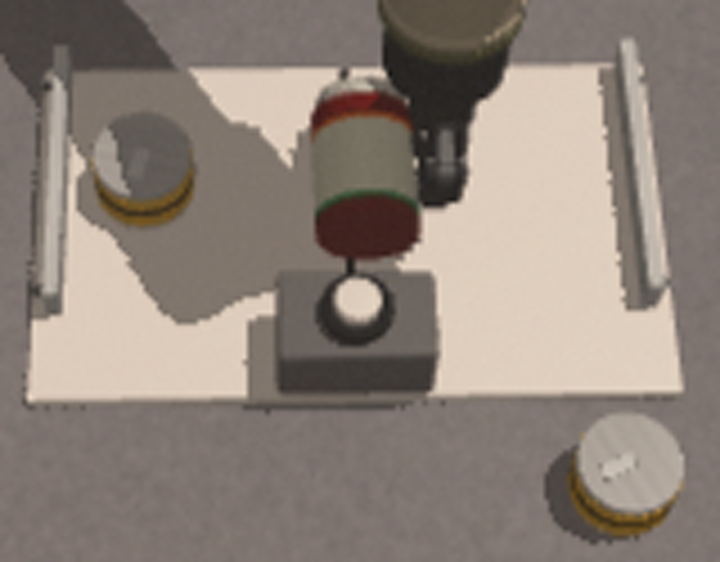

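```bash
cat > fj.py <<'E'
from h import *
def fit(J,y0):
    b=np.load('b.npy')
    def rj(j): return np.concatenate([[cv2.pointPolygonTest(sil(n,j),tuple(map(float,p)),True) for p in q] for n,q in J.items()])
    s=least_squares(rj,list(w(b,[0.008,y0,0])[0][:2])+[b[2]],diff_step=1e-3);j=s.x
    c,sn=np.cos(b[2]),np.sin(b[2]);d=j[:2]-b[:2];print('jar in board',np.round([c*d[0]+sn*d[1],-sn*d[0]+c*d[1],j[2]-b[2]],4),np.round(s.fun,1));return j
def ov(n,src,out,j,o,k):
    im=cv2.imread(src);cv2.polylines(im,[((sil(n,j).reshape(-1,2)-np.array(o)+.5)*k-.5).astype(np.int32)],True,(0,255,0),1);cv2.imwrite(out,im)
E
python3 - <<'E'
from fj import *
j=fit({'scene':sz([[311,130],[318,95],[316,215],[325,243],[350,256],[375,259],[410,245],[419,222],[411,110],[395,87],[345,76]])},.009)
ov('scene','pics/s5.png','pics/s5o.png',j,(260,165),4.5)
E
```

```text
jar in board [0.0052 0.0113 0.0239] [ 0.   0.4  0.   1.   0.2 -0.4  0.2  0.4 -0.   0.9 -0. ]
```

View pics/s5o.png

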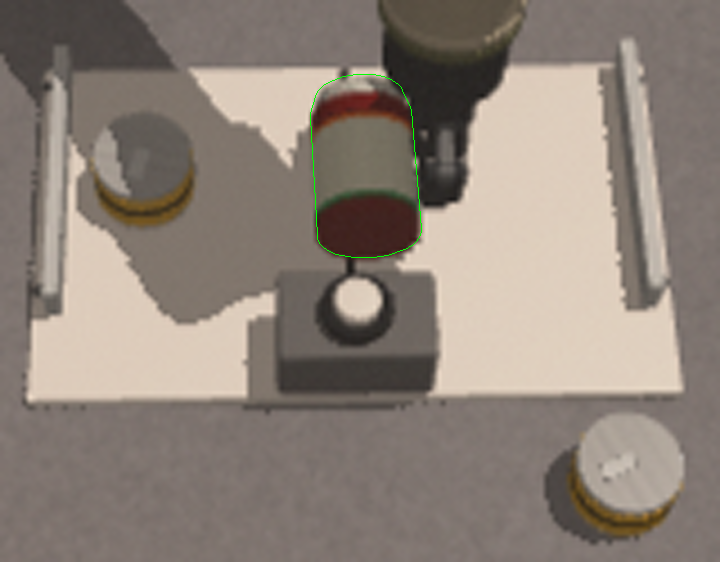

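```bash
python3 -m handwheel '[[[-0.0015,0,0,0,0,0,0.05],[-0.003,0,0,0,0,0,0.05],[-0.0045,0,0,0,0,0,0.05],[-0.006,0,0,0,0,0,0.05],[-0.007,0,0,0,0,0,0.05],[-0.008,0,0,0,0,0,0.05],[-0.009,0,0,0,0,0,0.05],[-0.0095,0,0,0,0,0,0.05]]]'
python3 look.py 6
```

```text
clock: 9.02
position: [0.5146, 0.0983, 0.0513]
ee_rot: [0.619, 0.785, -0.0, 0.0]
ft_force: [-0.2, 0.1, 0.1]
grip_width: 0.587
tcp board [0.0097 0.0429 0.0513] [-0.2  0.1  0.1]
```

View pics/s6.png

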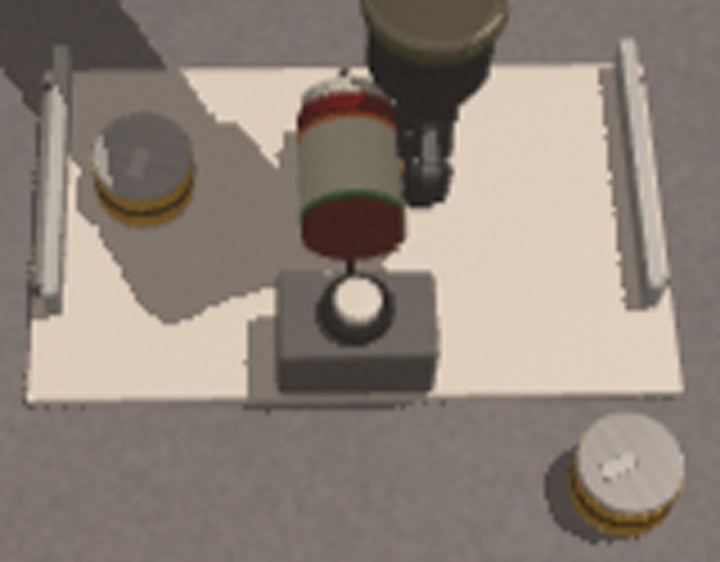

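```bash
python3 -m handwheel '[[[0.002,0,0,0,0,0,0.05],[0.008,0,0,0,0,0,0.05],[0.02,0,0,0,0,0,0.05],[0.04,0,-0.01,0,0,0,0.05],[0.06,0,-0.05,0,0,0,0.05],[0.1,0,-0.1,0,0,0,0.03],[0.15,0,-0.15,0,0,0,0.01],[0.15,0,-0.15,0,0,0,0]]]'
python3 look.py 7
python3 - <<'E'
from h import *
a=manip.camera('top');cv2.imwrite('pics/t7.png',cv2.resize(a[145:260,225:375],None,fx=5,fy=5,interpolation=cv2.INTER_CUBIC))
E
```

```text
clock: 10.07
position: [0.4785, 0.2502, 0.2054]
ee_rot: [0.617, 0.787, 0.003, 0.001]
ft_force: [0.2, -1.3, -0.4]
grip_width: 0.003
tcp board [0.0104 0.1989 0.2054] [ 0.2 -1.3 -0.4]
```

View pics/s7.png

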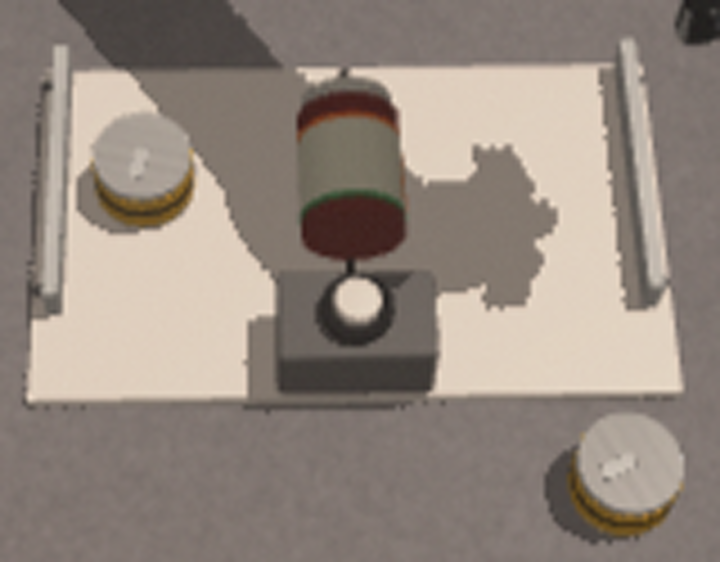

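View pics/t7.png

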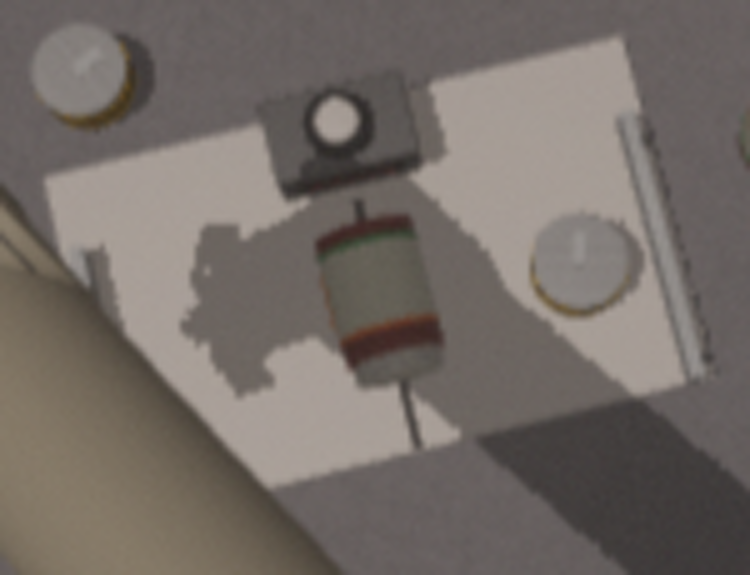

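Run:
```python
from fj import *
t=tz([[316,242],[328,229],[412,215],[441,340],[441,372],[365,386],[350,368],[330,305]])
s=sz([[297,130],[303,95],[325,80],[301,215],[310,243],[335,257],[360,260],[398,243],[405,218],[400,160],[396,103],[372,80]])
fit({'top':t},0);fit({'scene':s},0);j=fit({'top':t,'scene':s},0)
ov('scene','pics/s7.png','pics/s7o.png',j,(260,165),4.5);ov('top','pics/t7.png','pics/t7o.png',j,(225,145),5)
b=np.load('b.npy');print(w(b,[.125,0,.13])[0]);rel(w(b,[.125,0,.13])[0],b[2])
```

```text
jar in board [ 0.0074 -0.0011 -0.0138] [-0.2 -0.2 -0.1  0.4 -0.7  0.2  0.7 -0.3]
jar in board [0.0054 0.002  0.0155] [-0.1 -0.   0.3 -0.   1.   0.1 -0.5  0.4  0.2  0.3 -0.2  0.5]
jar in board [0.006  0.001  0.0106] [ 0.4 -0.6 -0.9  0.  -0.6  0.8  1.1  0.3  0.2  0.2  0.3  0.4  1.4  0.3
 -0.3  0.3 -0.3 -0.  -0.6  0.2]
[0.63670543 0.08377756 0.13      ]
shift [-0.1952  0.1147  0.0726] turn [ 0.002 -0.     0.   ]
```

View pics/t7o.png

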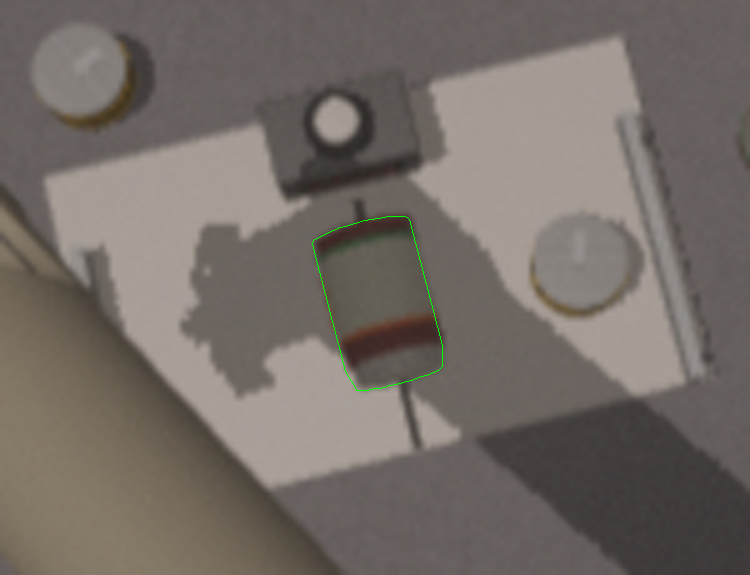

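```bash
python3 -m handwheel '[[[-0.05,0.03,0,0,0,0,0],[-0.1,0.06,0,0,0,0,0],[-0.15,0.09,0,0,0,0,0],[-0.195,0.115,0.02,0,0,0,0],[-0.195,0.115,0.05,0,0,0,0],[-0.195,0.115,0.0726,0,0,0,0],[-0.195,0.115,0.0726,0,0,0,0],[-0.195,0.115,0.0726,0,0,0,0]]]'
python3 look.py 8
python3 - <<'E'
from h import *
b=np.load('b.npy');rel(w(b,[.125,0,.092])[0],b[2])
E
```

```text
clock: 11.18
position: [0.637, 0.0811, 0.1291]
ee_rot: [0.62, 0.785, -0.0, 0.0]
ft_force: [-0.2, -0.3, 0.5]
grip_width: -0.002
tcp board [ 0.1246 -0.0027  0.1291] [-0.2 -0.3  0.5]
shift [0.0026 0.     0.0376] turn [ 0.001  0.    -0.003]
```

View pics/s8.png

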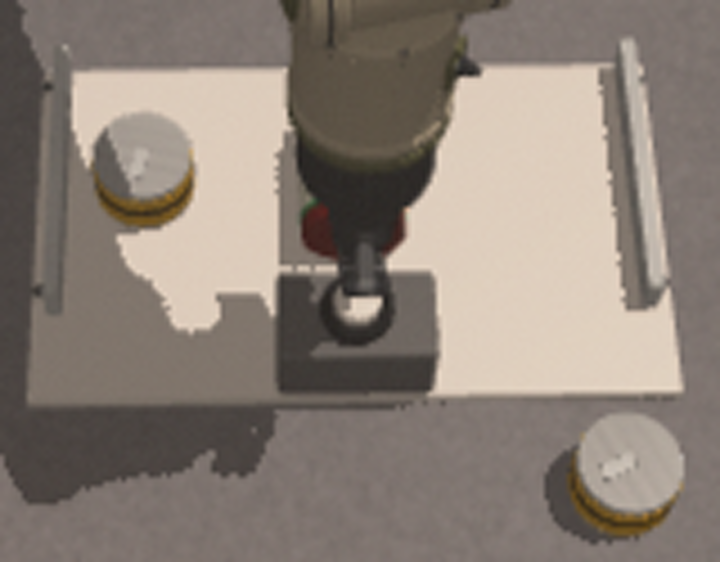

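```bash
python3 -m handwheel '[[[0.003,0,0.015,0,0,0,0],[0.003,0,0.027,0,0,0,0],[0.003,0,0.034,0,0,0,0],[0.003,0,0.038,0,0,0,0],[0.003,0,0.040,0,0,0,0],[0.003,0,0.0415,0,0,0,0],[0.003,0,0.0425,0,0,0,0],[0.003,0,0.0425,0,0,0,0]]]'; python3 look.py 9
```

```text
clock: 12.22
position: [0.6362, 0.0844, 0.0864]
ee_rot: [0.619, 0.785, -0.0, 0.0]
ft_force: [-3.4, -1.2, 5.1]
grip_width: 0.002
tcp board [0.1247 0.0007 0.0864] [-3.4 -1.2  5.1]
```

View pics/s9.png

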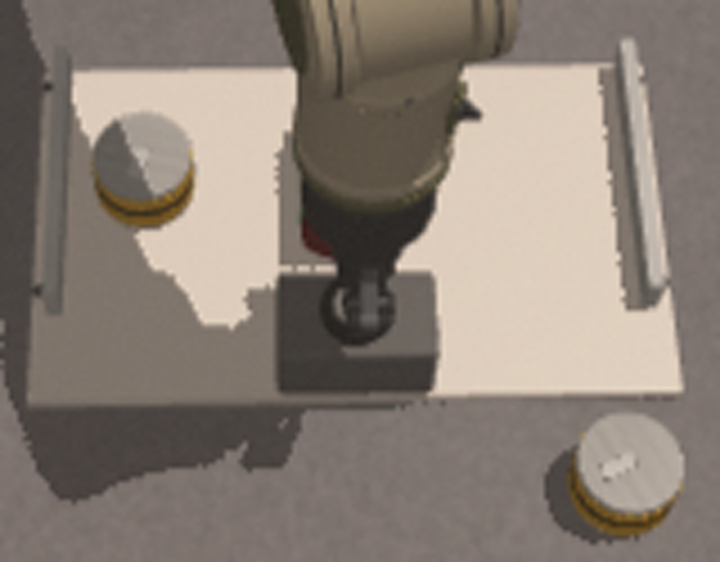

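```bash
python3 -m handwheel '[[[0,0,0.001,0,0,0,0],[0,0,0.0015,0,0,0,0],[0,0,0.0015,0,0,0,0]]]'; python3 -m handwheel '[[[0,0,-0.004,0,0,0,0],[0,0,-0.015,0,0,0,0],[0,0,-0.05,0,0,0,0],[0.04,0,-0.1,0,0,0,0],[0.1,0,-0.13,0,0,0,0],[0.16,0,-0.13,0,0,0,0],[0.2,0,-0.13,0,0,0,0],[0.2,0,-0.13,0,0,0,0]]]'; python3 look.py 10;  python3 - <<'E'
from h import *
a=manip.camera('top');cv2.imwrite('pics/t10.png',cv2.resize(a[145:260,225:375],None,fx=5,fy=5,interpolation=cv2.INTER_CUBIC))
E
```

```text
clock: 12.65
position: [0.6364, 0.0844, 0.0861]
ee_rot: [0.619, 0.785, 0.0, 0.0]
ft_force: [-8.6, -2.6, 14.8]
grip_width: -0.0
clock: 13.65
position: [0.5875, 0.2837, 0.2153]
ee_rot: [0.617, 0.787, 0.001, -0.001]
ft_force: [0.4, -0.7, 0.3]
grip_width: 0.0
tcp board [0.1242 0.2059 0.2153] [ 0.4 -0.7  0.3]
```

View pics/s10.png

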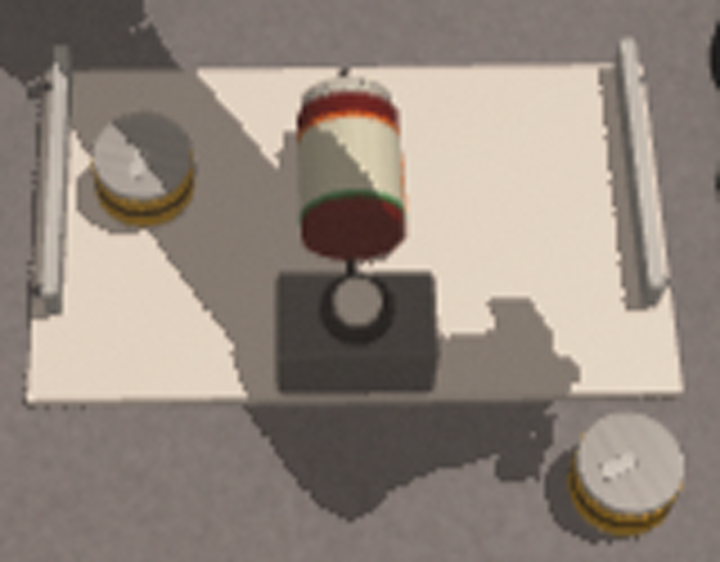

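View pics/t10.png

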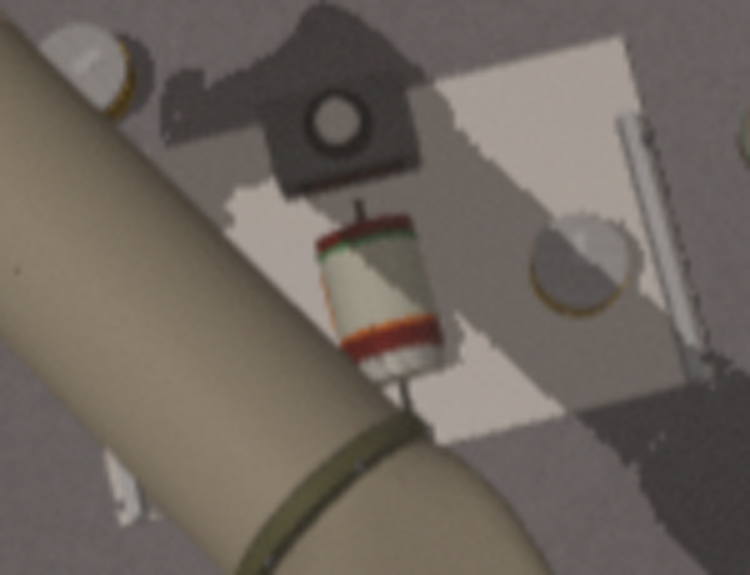

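```bash
python3 -m handwheel '[[[0,0,0,0,0,0,0],[0,0,0,0,0,0,0]]]'; python3 -c "
from workcell import manip
print(manip.hand_in())"
```

```text
clock: 14.0
position: [0.5903, 0.2775, 0.2147]
ee_rot: [0.62, 0.784, -0.0, 0.0]
ft_force: [0.1, -0.1, -0.3]
grip_width: -0.004
the job is handed in; nothing more can be done
None
```

I rolled the jar about 139 mm along the board with the two fingertips held about 54 mm above the table. It now lies at rest on the scan line, and I handed the job in at 14.0 s of the 48 s allowed. The hand-in gave no verdict.

- **Jar position:** fitting the jar in both cameras before the key press put it about 1 mm across the line, 6 mm along it and 0.01 rad off parallel. The two cameras taken separately disagreed slightly, by about 3 mm across (-1 and +2 mm) and 0.03 rad in angle (-0.014 and +0.016), all well within tolerance. In the pictures after the press, checked by eye and not refitted, the jar had not moved.
- **Key:** I pressed it with the fingers shut until it stopped moving. The force rose from 5 N to 15 N over a further 0.3 mm, so it was at the bottom. The later pictures show it at the height it had at the start. I did not measure its height after release.
- **Other goods:** the tin on the board and the one by the scanner look unmoved in the last pictures. I kept well clear of the remaining goods but did not measure them again. The arm ended clear of everything, with the measured force near zero.

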